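Feed the burnishing ball into the lever-lid hopper

ROBOT

A 6-joint arm with a two-finger parallel gripper is mounted at the origin on a cart in front of the work surface, level with it; the furniture and walls round the work are solid. World frame = base frame: x ahead of the robot, y to its left, z up, the work surface at z = 0. Lengths are in m, angles in rad, forces in N, time in s.
With the tool pointing down it reaches from about 0.375 to 0.975 m from the base axis. Payload 3.8 kg.
Tool frame: the origin (TCP) lies at the very end of the fingers, on their centre line; the grasp point (between the pads) lies behind it (bot.tcp_to_grasp is the y of the grasp point in the tool frame, in m); y points along the fingers, z is the direction in which the jaws open and shut, and the axes are right-handed (so a half turn about y gives the same grasp; the last joint's range is limited). The gripper opens to 85 mm and grips with 20 to 120 N. Pads are 22 mm wide; open, the fingers measure 114 mm over their backs; the gripper's body (76 mm by 85 mm) begins 54 mm behind the grasp point. The pads swing forward as they close: fully open they stand 13 mm farther back than shut.
Start: joints at [-1.157, 0.264, 1.604, -0, 1.274, -0.037], TCP at [0.294, -0.608, 0.231] pointing down, gripper open.
Joint ranges: [-2.63, 2.63], [-0.94, 2.18], [0.31, 2.57], [-1.31, 4.45], [0, 2.66], [-2.55, 2.55]. Speed limits (rad/s): [2.57, 2.57, 3.14, 3.14, 3.14, 3.14].

INTERFACE

Orientations are given as a rotation vector (axis times angle).
In Python, from workcell import bot, optics, workorder gives the robot as it stands.
- The arm moves only by the shell command python3 -m handwheel 'ROWS' [FORCE]. ROWS is JSON, a list of rows, each a list of 7 numbers: the shift along the tool's x, y, z in m, then the turn, a rotation vector about the tool's x, y, z in rad, then the opening, from 0 (shut) to 1 (fully open). A call has 1 to 8 rows; each row shifts and turns the commanded pose from where the row before left it, along the tool's axes as they then stand; what a row does not reach is not made up. A row lasts 1/8 s, in which the tool goes at most 62.5 mm and 10.7 degrees, less where a joint would pass 70% of its speed; a pose out of reach is approached as far as the arm can. A call with a gripper value outside its range is refused whole. The fingers move at their own pace and stop on an object; FORCE is the grip in N (left out, the last holds). Time passes only in rows, so rows that do not move let the fingers close. It gives the time, the measured TCP pose, the force and the opening at its end, in the units of the state.
- bot.read_state(): the state, without advancing time (a new reading comes with each control period).
- optics.read_camera(name): name is "scene" or "side" or "wrist"; returns a dict with "image" (480x640x3 uint8, red, green, blue), "z_map" (480x640 float32, m along the optical axis (not along the pixel's ray), 0 where there is no reading), "mtx" (3x3 intrinsics, pixels), "world_from_camera" (4x4, takes a point from camera to world coordinates); the wrist camera has in their place "hand_eye" (4x4, takes a point from camera to tool coordinates, whose origin is the TCP and whose axes are the tool frame's). Camera axes: x right, y down, z forward; pixel columns grow to the right and rows downward; lengths in m; the calibration is good to about 2 mm. The wrist camera is an equidistant fisheye: a pixel r from the principal point sees the ray r / f radians off the axis. A picture is of the moment at which its call begins: read the wrist's pose just before it.
- workorder.finish_job(): hands the job in, once; it reports no verdict.
The state is a dict: "time": time; "q": joint angles; "joint_vel": joint speeds; "joint_torque": joint torques, N m; "tool_pos": TCP position; "tcp_rot": TCP orientation; "wrist_force": force on the tool from outside, world axes, zero at the start; "torque": the same for the moment, N m; "width": opening from 0.0 (shut) to 1.0 (fully open).
Only numpy, scipy, OpenCV 4.12 (cv2) and the standard library are available. Lean on these libraries where they do the work, as an engineer would, in place of code of your own. Each camera call takes 0.05 s, during which the arm holds its last target.

TASK

Press the red paddle of the hopper's lever down with the fingertips until the linked lid stands fully open and the waiting steel ball has rolled into the bin, without forcing it against its stop. Then, still resting on the paddle, ease the lever back up so that the lid comes down slowly and shuts completely without dropping or slamming, and take the hand away. Touch neither the lid nor the ball, and leave the other things on the bench where they are.

Things in the scene. Friction and masses are not known exactly. Their poses are not given: they have to be found in the camera images.
- hopper: Ball hopper, fixed on a wooden plinth 5 to 65 mm high. Origin: level with the plinth's top, under the front of the bin; own +x from the feed chute (front) to the lid hinge (back), +y to the lever side, z up. In mm: base plate x -85 to 95, y -60 to 70; green bin x -20 to 84, y -50 to 50, rim z 80; black chute x -86 to -18, y -27 to 3, up to z 82, sloping down to a window in the bin's front.
- hopper_lid (a joint): Bin lid, aluminium with a yellow panel, 108 x 106 mm, hinged at the bin's back rim (hopper z 86 mm). Rad: 0 shut, about 1.19 fully open (then up to hopper z 190 mm). Its front skirt is the gate that keeps the ball in the chute. A rod ties it to the lever: lid angle = about 3.2 x lever angle. Undamped: let go, it flies shut within about 0.3 s. Closing at 2 rad/s already counts as a slam.
- hopper_lever (a joint): Finger lever on the hopper's +y side. Rad: 0 up (lid shut), 0.37 pressed to its stop (lid fully open). Pivot along the hopper's y at x 8, z 60 mm; the paddle is 150 mm in front of it. It springs back up by itself; about 3 to 8 N on the paddle press it down and hold it there. The stop is hard: over 40 N on the lever is forcing it.
- paddle (a point): Centre of the upper face of the red ribbed paddle at the lever's front end, 44 mm long (along the lever), 50 mm wide; moves with the lever. In the hopper's frame, mm: lever up x -138, y 80, z 96, the face sloping 0.185 rad up to the front; at the stop x -141, y 80, z 41, sloping as much the other way. So it moves almost straight down, 55 mm.
- ball_center (a point): Centre of the loose polished steel ball, 18 mm across, about 24 g. It waits in the chute against the lid's skirt and rolls through the window into the bin by itself once the lid is about a third open.
- bin (a point): Centre of the bin's inner floor, 12 mm above the hopper's origin, axes as the hopper's. Inner space 100 mm (x) by 92 mm (y); a ball lying in the bin has its centre 9 mm above this point.
- coffee_tin: Bystander: open red tin, 56 mm across, 58 mm high. Loose; origin under its centre.
- pliers_b: Bystander: pliers with blue handles, lying, 126 x 41 x 11 mm. Loose; origin under the centre.
- findings_box: Bystander: clear box with small findings, 53 x 66 x 19 mm. Loose; origin under its centre.
- bur_block: Bystander: white stand with burs, 24 x 44 x 38 mm. Loose; origin under its centre.
- charcoal_block: Bystander: dark brown block, 35 x 47 x 35 mm. Loose; origin under its centre.
- ring_box_a: Bystander: white card ring box, 45 x 48 x 64 mm. Loose; origin under its centre.
- lamp_post: Fixed obstacle: the bench lamp's upright grey post, 40 mm thick, 0.9 m high, with a thin boom at 0.8 m height that carries the shade. The post itself stands 190 mm nearer to the robot (world -x) than this origin, at the same y. Keep the arm clear of it: the hopper is always to its left.

How it is judged:
On the way, in this order (a step that is already met when the one before it is completed fails the run):
1. the lid is fully open and the ball is in the bin (value of joint hopper_lid above 1.08 rad and z of ball_center in the frame of bin below 0.03 m and horizontal distance between ball_center and bin below 0.07 m), for 0.2 s.
2. the lid is shut again (value of joint hopper_lid below 0.06 rad), for 0.2 s.
At the end, for the whole second after the job is handed in: the lid is shut (within 0.06 rad), the lever up (within 0.03 rad) and the ball lies inside the bin (value of joint hopper_lid below 0.06 rad and value of joint hopper_lever below 0.03 rad and z of ball_center in the frame of bin below 0.03 m and horizontal distance between ball_center and bin below 0.07 m); the robot touches nothing.
It fails at once if the lid dropped or slammed (closing faster than 2 rad/s) (velocity of joint hopper_lid below -2 rad/s).
It fails at once if the robot touched the lid (contact force between any of the fingers, the arm and hopper_lid above 0.5 N).
It fails at once if the robot touched the ball (contact force between any of the fingers, the arm and ball above 0.2 N).
It fails at once if a bystander was moved (distance of any of coffee_tin, pliers_b, findings_box, bur_block, charcoal_block, ring_box_a from where it was at the start of the episode above 0.02 m).
It fails at once if the lever was forced against its stop (pressed with over 40 N) (contact force between any of the fingers, the arm and hopper_lever above 40 N).
It also fails if it takes over 38 s, if anything falls off the work surface, if the arm or the gripper's body presses on something with over 40 N, if the wrist force passes 120 N, or if a joint passes its speed limit or range.

## Working session

There is one attempt and no reset: what is moved stays moved. The work goes in short steps, Python scripts to look and compute and a shell command to move; the robot and the scene stay as the last step left them, time stands still between calls to the robot, and variables do not carry over. Pictures are saved under pics/ and viewed, and the job is handed in when it is done.

```bash
mkdir -p pics; ls; python3 - <<'E'
from workcell import bot, optics
import cv2,numpy as np
print(bot.read_state(), bot.tcp_to_grasp)
for n in ("scene","side"):
    c=optics.read_camera(n)
    cv2.imwrite(f"pics/{n}0.png",c["image"][:,:,::-1])
    np.savez(f"{n}0.npz",**c)
    print(n,c["mtx"].tolist(),np.round(c["world_from_camera"],3).tolist(),(c["z_map"]>0).mean())
E
```

```text
pics
{'time': 0.0, 'q': array([-1.15692794e+00,  2.64835779e-01,  1.60541422e+00,  1.62522760e-05,
        1.27368143e+00, -3.68690159e-02]), 'joint_vel': array([ 0.00127224,  0.00010945,  0.00074242, -0.00015084,  0.00032403,
        0.00170276]), 'joint_torque': array([-6.25721077e-04, -5.15110660e+01, -3.67324018e+01, -1.57577065e-04,
        1.27899661e-02, -4.28550464e-06]), 'tool_pos': array([ 0.29377134, -0.60689024,  0.22988463]), 'tcp_rot': array([-0.45240757,  1.97379103, -1.9691385 ]), 'wrist_force': array([-0.32095724, -0.66766121, -0.72615406]), 'torque': array([ 0.04000399,  0.01677611, -0.00837235]), 'width': 0.9972774966279835} -0.0187
scene [[594.6203277304638, 0.0, 324.42530082414794], [0.0, 594.6203277304638, 241.39457352290145], [0.0, 0.0, 1.0]] [[-0.726, -0.451, 0.52, 0.078], [-0.688, 0.472, -0.551, 0.752], [0.003, -0.757, -0.653, 0.834], [0.0, 0.0, 0.0, 1.0]] 0.9961197916666666
side [[567.2311000948108, 0.0, 313.1904822684953], [0.0, 567.2311000948108, 243.4082106623828], [0.0, 0.0, 1.0]] [[0.99, -0.095, 0.104, 0.534], [-0.141, -0.608, 0.782, -0.643], [-0.011, -0.789, -0.615, 0.744], [0.0, 0.0, 0.0, 1.0]] 0.9959114583333334
```

View pics/scene0.png

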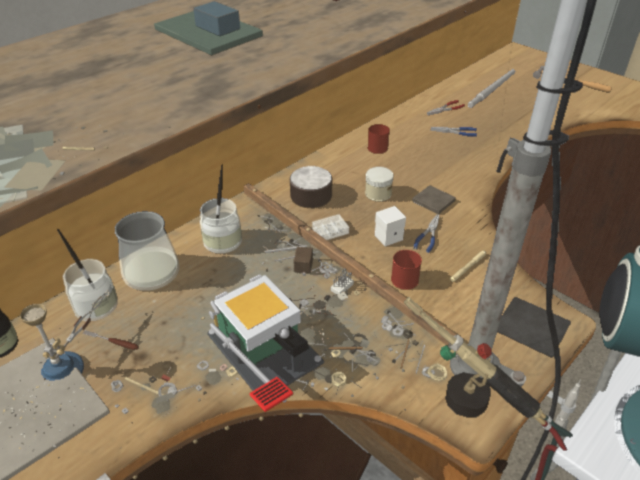

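View pics/side0.png

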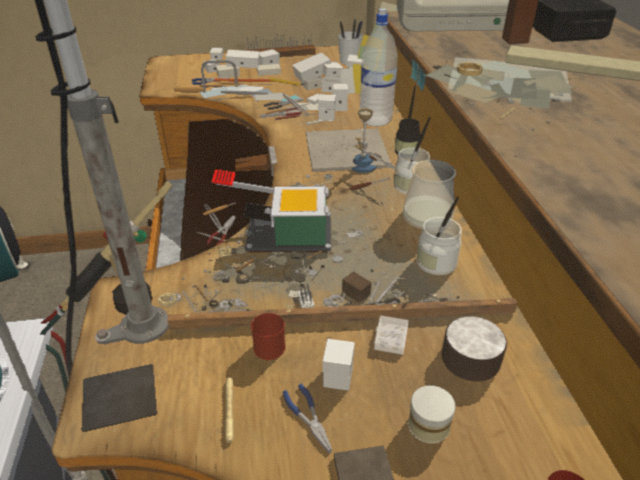

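The scene view shows the yellow lid panel at about (255,305) and the red paddle at (271,393). The lamp post stands at about (480,350), right of the hopper. In the side view the paddle is at (223,178) and the lid at (300,202).

```bash
cat > h.py <<'E'
import numpy as np,cv2
def pts(c,mask):
    v,u=np.nonzero(mask&(c["z_map"]>0)); z=c["z_map"][v,u]; K=c["mtx"]
    P=np.c_[(u-K[0,2])/K[0,0]*z,(v-K[1,2])/K[1,1]*z,z,np.ones(len(z))]
    return (P@c["world_from_camera"].T)[:,:3],np.c_[u,v]
def hsv(c,lo,hi):
    return cv2.inRange(cv2.cvtColor(c["image"],cv2.COLOR_RGB2HSV),np.array(lo),np.array(hi))>0
def box(m,u0,u1,v0,v1):
    o=np.zeros_like(m); o[v0:v1,u0:u1]=m[v0:v1,u0:u1]; return o
def ray(c,uv,z0):
    K=c["mtx"];d=np.array([(uv[0]-K[0,2])/K[0,0],(uv[1]-K[1,2])/K[1,1],1]);T=c["world_from_camera"]
    d=T[:3,:3]@d; return T[:3,3]+d*(z0-T[2,3])/d[2]
def proj(c,p):
    T=np.linalg.inv(c["world_from_camera"]);q=T[:3,:3]@np.asarray(p)+T[:3,3];K=c["mtx"]
    return np.round([K[0,0]*q[0]/q[2]+K[0,2],K[1,1]*q[1]/q[2]+K[1,2]],1)
E
python3 - <<'E'
from h import *
R={"scene":((230,310,365,420),(200,310,260,350)),"side":((200,245,160,195),(265,340,180,220))}
for n in R:
    c=np.load(n+"0.npz")
    red=box(hsv(c,(0,150,120),(8,255,255))|hsv(c,(172,150,120),(180,255,255)),*R[n][0])
    yel=box(hsv(c,(18,170,150),(30,255,255)),*R[n][1])
    for nm,m in(("red",red),("yel",yel)):
        P,uv=pts(c,m)
        print(n,nm,len(P),"med",np.round(np.median(P,0),4),"lo",np.round(np.percentile(P,3,axis=0),3),"hi",np.round(np.percentile(P,97,axis=0),3))
        cs,_=cv2.findContours(m.astype(np.uint8),0,2);k=max(cs,key=cv2.contourArea)
        r=cv2.minAreaRect(P[:,:2].astype(np.float32)*1000);print("  rect mm",r)
        cen=np.array(cv2.moments(k)["m10"])/cv2.moments(k)["m00"],cv2.moments(k)["m01"]/cv2.moments(k)["m00"]
        print("  centroid",cen,"ray@z",{z:np.round(ray(c,cen,z),4).tolist() for z in (.155,.161)})
    # post
    P,_=pts(c,np.ones((480,640),bool))
    for z in (.15,.3,.5):
        s=P[(abs(P[:,2]-z)<.02)&(P[:,0]>.1)&(P[:,0]<.9)&(abs(P[:,1])<.5)&(P[:,1]<-.0)]
        print("slice",z,len(s),np.round(np.median(s,0),3) if len(s) else"",np.round(np.percentile(s,[5,95],axis=0),3).tolist() if len(s) else "")
E
```

```text
scene red 665 med [0.4816 0.4358 0.1046] lo [0.462 0.41  0.099] hi [0.506 0.458 0.109]
  rect mm ((504.39263916015625, 419.37518310546875), (68.0788803100586, 111.6231918334961), 50.1953010559082)
  centroid (np.float64(270.62833763996554), 393.9338931955211) ray@z {0.155: [0.4541, 0.4571, 0.155], 0.161: [0.4507, 0.4597, 0.161]}
  return _methods._mean(a, axis=axis, dtype=dtype,
  ret = um.true_divide(
Traceback (most recent call last):
IndexError: index -1 is out of bounds for axis 0 with size 0
```

```bash
python3 - <<'E'
from h import *
R={"scene":((230,310,365,420),(200,310,260,350)),"side":((205,238,165,190),(265,340,180,220))}
for n in R:
    c=np.load(n+"0.npz")
    red=box(hsv(c,(0,150,120),(8,255,255))|hsv(c,(172,150,120),(180,255,255)),*R[n][0])
    yel=box(hsv(c,(15,200,150),(30,255,255)),*R[n][1])
    for nm,m in(("red",red),("yel",yel)):
        k=max(cv2.findContours(m.astype(np.uint8),0,2)[0],key=cv2.contourArea)
        mm=np.zeros(m.shape,np.uint8);cv2.drawContours(mm,[k],-1,1,-1);e=cv2.erode(mm,np.ones((3,3)))
        P,uv=pts(c,e>0)
        M=cv2.moments(mm,True);cen=(M["m10"]/M["m00"],M["m01"]/M["m00"])
        q=cv2.boxPoints(cv2.minAreaRect(k))
        ap=cv2.approxPolyDP(k,4,True)[:,0]
        print(n,nm,len(P),"med",np.round(np.median(P,0),4),"z5-95",np.round(np.percentile(P[:,2],[5,95]),3),"cen",np.round(cen,1),"corners",ap.tolist())
        zz=np.median(P[:,2]); print("  corners@",[np.round(ray(c,a,zz)[:2],3).tolist() for a in ap], "cen", np.round(ray(c,cen,zz),4))
        A=np.c_[P[:,:2]-P[:,:2].mean(0),np.ones(len(P))];print("  plane",np.round(np.linalg.lstsq(A,P[:,2],rcond=None)[0],3))
    P,_=pts(c,np.ones((480,640),bool))
    for z in (.1,.25,.45):
        s=P[(abs(P[:,2]-z)<.02)&(P[:,0]>0.1)&(P[:,0]<.8)&(abs(P[:,1])<.4)]
        s=s[(s[:,1]<.2)]
        print("slice",z,len(s),np.round(np.percentile(s,[5,50,95],axis=0),3).tolist() if len(s) else "")
E
```

```text
scene red 666 med [0.4817 0.4358 0.1051] z5-95 [0.101 0.109] cen [270.6 393.9] corners [[277, 377], [250, 392], [264, 411], [292, 394]]
  corners@ [[0.497, 0.409], [0.506, 0.454], [0.468, 0.461], [0.459, 0.414]] cen [0.4817 0.4354 0.1051]
  plane [-0.184  0.024  0.105]Traceback (most recent call last):
  File "<stdin>", line 8, in <module>
ValueError: max() iterable argument is empty
```

```bash
python3 - <<'E'
import cv2
im=cv2.imread("pics/scene0.png")[260:430,180:350];cv2.imwrite("pics/s_crop.png",cv2.resize(im,None,fx=3.5,fy=3.5,interpolation=2))
im=cv2.imread("pics/side0.png")[150:270,190:350];cv2.imwrite("pics/d_crop.png",cv2.resize(im,None,fx=4,fy=4,interpolation=2))
E
```

```text
(no output)
```

View pics/s_crop.png

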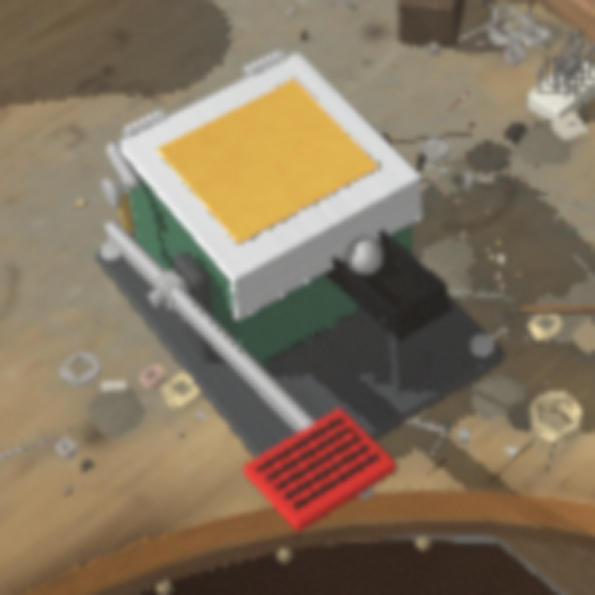

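View pics/d_crop.png

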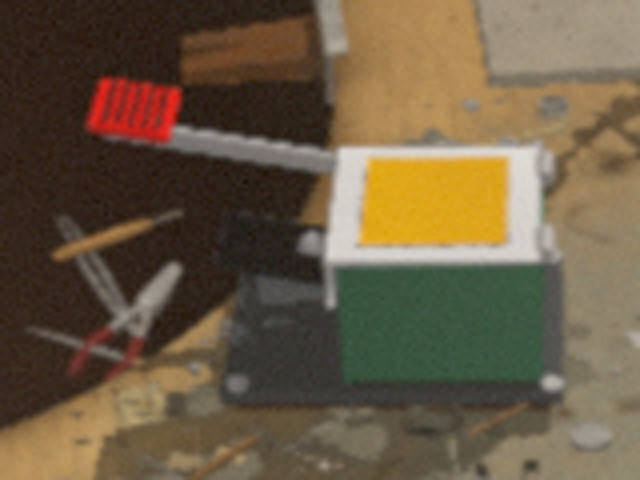

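```bash
python3 - <<'E'
from h import *
R={"scene":((230,310,365,420),(200,310,260,350)),"side":((205,238,165,190),(265,340,180,220))}
c=np.load("scene0.npz");print(cv2.cvtColor(c["image"],cv2.COLOR_RGB2HSV)[305,255])
for n in R:
    c=np.load(n+"0.npz")
    red=box(hsv(c,(0,150,120),(8,255,255))|hsv(c,(172,150,120),(180,255,255)),*R[n][0])
    yel=box(hsv(c,(15,150,150),(30,255,255)),*R[n][1])
    for nm,m in(("red",red),("yel",yel)):
        k=max(cv2.findContours(m.astype(np.uint8),0,2)[0],key=cv2.contourArea)
        mm=np.zeros(m.shape,np.uint8);cv2.drawContours(mm,[k],-1,1,-1);e=cv2.erode(mm,np.ones((3,3)))
        P,uv=pts(c,e>0)
        M=cv2.moments(mm,True);cen=(M["m10"]/M["m00"],M["m01"]/M["m00"])
        ap=cv2.approxPolyDP(k,4,True)[:,0]
        zz=np.median(P[:,2])
        print(n,nm,len(P),"z5-50-95",np.round(np.percentile(P[:,2],[5,50,95]),3),"cen",np.round(cen,1))
        print("  corners@",[np.round(ray(c,a,zz)[:2],3).tolist() for a in ap], "cen", np.round(ray(c,cen,zz),4))
        A=np.c_[P[:,:2]-P[:,:2].mean(0),np.ones(len(P))];print("  plane",np.round(np.linalg.lstsq(A,P[:,2],rcond=None)[0],3))
    P,_=pts(c,np.ones((480,640),bool))
    for z in (.1,.25,.45):
        s=P[(abs(P[:,2]-z)<.02)&(P[:,0]>0.1)&(P[:,0]<.8)&(abs(P[:,1])<.4)]
        s=s[(s[:,1]<.2)]
        print("slice",z,len(s),np.round(np.percentile(s,[5,50,95],axis=0),3).tolist() if len(s) else "")
E
```

```text
[ 20 163 221]
scene red 666 z5-50-95 [0.101 0.105 0.109] cen [270.6 393.9]
  corners@ [[0.497, 0.409], [0.506, 0.454], [0.468, 0.461], [0.459, 0.414]] cen [0.4817 0.4354 0.1051]
  plane [-0.184  0.024  0.105]
scene yel 1182 z5-50-95 [0.095 0.097 0.099] cen [255.8 305.4]
  corners@ [[0.662, 0.286], [0.676, 0.358], [0.608, 0.37], [0.596, 0.298]] cen [0.6344 0.3296 0.0969]
  plane [0.002 0.002 0.097]
slice 0.1 1435 [[0.157, 0.007, 0.082], [0.257, 0.171, 0.099], [0.333, 0.197, 0.118]]
slice 0.25 1948 [[0.128, 0.075, 0.232], [0.176, 0.123, 0.251], [0.333, 0.133, 0.268]]
slice 0.45 1371 [[0.302, 0.088, 0.432], [0.318, 0.116, 0.446], [0.35, 0.128, 0.467]]
side red 213 z5-50-95 [0.101 0.105 0.11 ] cen [223.  177.2]
  corners@ [[0.463, 0.459], [0.458, 0.414], [0.498, 0.395], [0.506, 0.448]] cen [0.4821 0.43   0.1052]
  plane [-0.184  0.018  0.105]
side yel 610 z5-50-95 [0.096 0.098 0.1  ] cen [298.2 200.1]
  corners@ [[0.604, 0.367], [0.593, 0.297], [0.663, 0.29], [0.673, 0.36]] cen [0.6332 0.3272 0.0976]
  plane [ 0.008 -0.005  0.098]
slice 0.1 1429 [[0.153, -0.005, 0.082], [0.259, 0.101, 0.099], [0.342, 0.18, 0.117]]
slice 0.25 1326 [[0.188, 0.013, 0.232], [0.268, 0.075, 0.251], [0.343, 0.102, 0.268]]
slice 0.45 1256 [[0.304, 0.082, 0.432], [0.326, 0.096, 0.446], [0.352, 0.109, 0.467]]
```

```bash
python3 - <<'E'
from workcell import bot, optics, workorder
for o in (bot,optics,workorder): print([ (a, getattr(o,a) if not callable(getattr(o,a)) else 'fn') for a in dir(o) if not a.startswith('__')])
s=bot.read_state()
from scipy.spatial.transform import Rotation as R
print(R.from_rotvec(s["tcp_rot"]).as_matrix().round(3))
import cv2,numpy as np
c=optics.read_camera("wrist");cv2.imwrite("pics/w0.png",c["image"][:,:,::-1])
print(c["hand_eye"].round(4).tolist(),c["mtx"].tolist())
E
```

```text
[('MotionError', 'fn'), ('read_state', 'fn'), ('tcp_to_grasp', -0.0187)]
[('read_camera', 'fn')]
[('finish_job', 'fn')]
[[-0.9   -0.001  0.436]
 [-0.436  0.002 -0.9  ]
 [-0.    -1.    -0.002]]
[[0.0004, 0.9642, 0.265, -0.0665], [0.0001, -0.265, 0.9642, -0.1418], [1.0, -0.0004, -0.0002, -0.0], [0.0, 0.0, 0.0, 1.0]] [[371.64829954431775, 0.0, 319.64614416532913], [0.0, 371.64829954431775, 237.8010443416162], [0.0, 0.0, 1.0]]
```

View pics/w0.png

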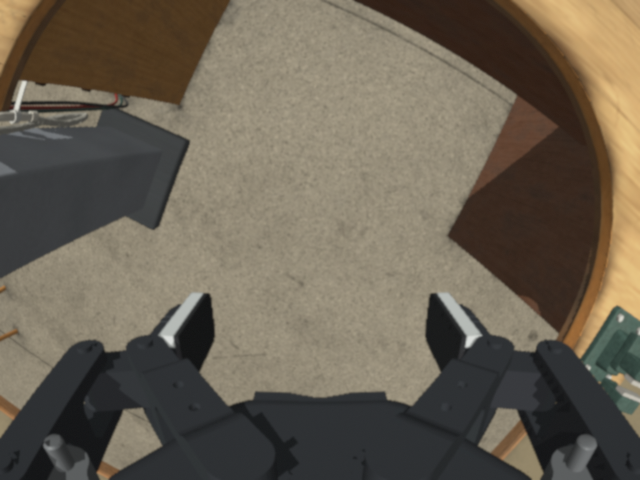

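```bash
cat > log.py <<'E'
import json,os
from workcell import bot
s=bot.read_state()
L=json.load(open("log.json")) if os.path.exists("log.json") else []
L.append({k:(v.tolist() if hasattr(v,"tolist") else v) for k,v in s.items()});json.dump(L,open("log.json","w"))
print("t",round(s["time"],2),"q",s["q"].round(3),"tcp",s["tool_pos"].round(4),"F",s["wrist_force"].round(1),"w",round(s["width"],2))
E
python3 log.py
python3 -m handwheel '[[0,-0.06,0,0,0,0,0],[0,-0.06,0,0,0,0,0],[0,-0.06,0,0,0,0,0],[0,-0.06,0,0,0,0,0]]'; python3 log.py
python3 -m handwheel '[[0,-0.05,-0.03,0.18,0,0,0],[0,-0.05,-0.03,0.18,0,0,0],[0,-0.05,-0.03,0.18,0,0,0]]'; python3 log.py
```

```text
t 0.15 q [-1.157  0.265  1.605 -0.     1.274 -0.037] tcp [ 0.2939 -0.6071  0.2302] F [-1.2  0.3 -0. ] w 1.0
time: 0.65
tool_pos: [0.2939, -0.6072, 0.4728]
tcp_rot: [-0.452, 1.972, -1.971]
wrist_force: [1.5, -1.0, -0.7]
width: 0.147
t 0.65 q [-1.157  0.221  1.225 -0.     1.696 -0.037] tcp [ 0.2939 -0.6072  0.4728] F [ 1.5 -1.  -0.7] w 0.15
time: 1.02
tool_pos: [0.2442, -0.5045, 0.6044]
tcp_rot: [-0.307, 1.337, -2.383]
wrist_force: [0.2, 0.7, 1.6]
width: -0.002
t 1.02 q [-1.185 -0.325  1.599  0.035  1.32  -0.065] tcp [ 0.2442 -0.5045  0.6044] F [0.2 0.7 1.6] w -0.0
```

```bash

python3 -m handwheel '[[0,0.0,-0.04,-0.18,0,0,0],[0,0.0,-0.04,-0.18,0,0,0],[0,0,-0.04,-0.18,0,0,0],[0,0,-0.04,0,0,0,0]]'; python3 log.py
cat > fit.py <<'E'
import json,numpy as np
from scipy.optimize import least_squares
from scipy.spatial.transform import Rotation as R
L=json.load(open("log.json"))
Q=np.array([l["q"] for l in L]);P=np.array([l["tool_pos"] for l in L]);RV=R.from_rotvec([l["tcp_rot"] for l in L])
Rz=lambda a:R.from_euler("z",a);Ry=lambda a:R.from_euler("y",a)
def fk(q,p,full=False):
    a0,h,L1,e,L2,Lt,off=p
    R1=Rz(q[0]);R2=R1*Ry(q[1]);R3=R2*Ry(q[2]);R4=R3*Rz(q[3]);R5=R4*Ry(q[4]);
    el=R1.apply([a0,off,h])+R2.apply([0,0,L1]);w=el+R3.apply([e,0,L2]);t=w+R5.apply([0,0,Lt])
    return (R1.apply([a0,0,h]),el,w,t) if full else t
def fit(p0=(0,.2,.4,.0,.4,.25,0)):
    return least_squares(lambda p:np.concatenate([(fk(q,p)-x) for q,x in zip(Q,P)]+[(np.array(p)-p0)*1e-4]),p0)
if __name__=="__main__":
    r=fit();print(r.x.round(4),np.abs(r.fun).max());np.save("fk.npy",r.x)
    t=fk(Q[-1],r.x,True);print([x.round(3).tolist() for x in t])
E
python3 fit.py
```

```text
time: 1.52
tool_pos: [0.1789, -0.3699, 0.5558]
tcp_rot: [-0.454, 1.981, -1.962]
wrist_force: [0.7, -0.6, 0.4]
width: -0.0
t 1.52 q [-1.181 -0.258  1.546 -0.     1.863 -0.061] tcp [ 0.1789 -0.3699  0.5558] F [ 0.7 -0.6  0.4] w -0.0
[0.     0.2518 0.512  0.0014 0.5662 0.3477 0.0249] 1.661999954944753e-05
[[0.0, -0.0, 0.252], [-0.027, 0.13, 0.747], [0.18, -0.373, 0.903], [0.179, -0.37, 0.556]]
```

```bash

python3 -m handwheel '[[0,0.0,-0.058,0,0,0,0],[0,0.01,-0.058,0,0,0,0],[0,0.01,-0.058,0,0,0,0],[0,0.01,-0.057,0,0,0,0],[0,0,0,0,0,0,0]]'; python3 log.py; python3 fit.py
python3 - <<'E'
from workcell import optics
import cv2,numpy as np
a=[optics.read_camera(n)["image"][:,:,::-1] for n in("scene","side")]
cv2.imwrite("pics/fold.png",cv2.resize(np.hstack(a),(800,300)))
E
```

```text
time: 2.15
tool_pos: [0.0767, -0.158, 0.5304]
tcp_rot: [-0.451, 1.966, -1.977]
wrist_force: [0.0, -0.9, 0.2]
width: -0.003
t 2.15 q [-1.261 -0.725  1.85  -0.     2.011 -0.14 ] tcp [ 0.0767 -0.158   0.5304] F [ 0.  -0.9  0.2] w -0.0
[0.     0.2518 0.512  0.0014 0.5662 0.3477 0.0249] 1.6619999413654453e-05
[[0.0, -0.0, 0.252], [-0.08, 0.331, 0.635], [0.076, -0.156, 0.878], [0.077, -0.158, 0.53]]
```

View pics/fold.png

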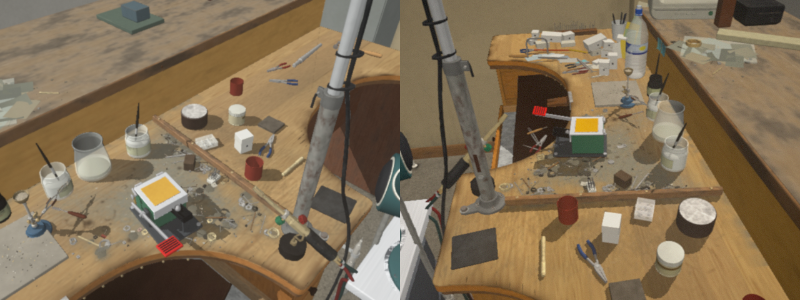

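```bash

python3 -m handwheel '[[-0.0324,0,-0.003,0,-0.185,0,0],[-0.0324,0,-0.003,0,-0.185,0,0],[-0.0324,0,-0.003,0,-0.185,0,0],[-0.0324,0,-0.003,0,-0.185,0,0],[-0.0324,0,-0.003,0,-0.185,0,0]]'; python3 log.py
python3 -m handwheel '[[-0.0324,0,-0.003,0,-0.185,0,0],[-0.0324,0,-0.003,0,-0.185,0,0],[-0.0324,0,-0.003,0,-0.185,0,0],[-0.0324,0,-0.003,0,-0.185,0,0],[-0.0324,0,-0.003,0,-0.185,0,0],[0,0,0,0,0,0,0]]'; python3 log.py; python3 fit.py
```

```text
time: 2.88
tool_pos: [0.1758, -0.036, 0.5288]
tcp_rot: [-1.115, 1.349, -1.345]
wrist_force: [0.8, -0.4, 0.5]
width: 0.003
t 2.88 q [-0.341 -0.714  1.849  0.     2.009 -0.152] tcp [ 0.1758 -0.036   0.5288] F [ 0.8 -0.4  0.5] w 0.0
time: 3.62
tool_pos: [0.1321, 0.1175, 0.5291]
tcp_rot: [-1.474, 0.649, -0.647]
wrist_force: [1.3, 0.4, -0.3]
width: 0.001
t 3.62 q [ 5.850e-01 -7.190e-01  1.850e+00  1.000e-03  2.013e+00 -1.570e-01] tcp [0.1321 0.1175 0.5291] F [ 1.3  0.4 -0.3] w 0.0
[0.     0.2518 0.512  0.0014 0.5662 0.3477 0.0249] 1.6619999531852327e-05
[[0.0, 0.0, 0.252], [-0.295, -0.165, 0.637], [0.133, 0.118, 0.877], [0.132, 0.118, 0.529]]
```

```bash
cat > d.py <<'E'
import sys,numpy as np
from workcell import bot
from scipy.spatial.transform import Rotation as R
s=bot.read_state();T=np.array([float(x) for x in sys.argv[1:4]])
M=R.from_rotvec(s["tcp_rot"]).as_matrix()
print("tool delta",(M.T@(T-s["tool_pos"])).round(4)); print(M.round(3).tolist())
E
python3 d.py .482 .433 .22
```

```text
tool delta [0.004  0.308  0.4718]
[[0.676, -0.002, 0.737], [-0.737, -0.001, 0.676], [-0.001, -1.0, -0.002]]
```

```bash

python3 -m handwheel '[[0,0.03,0.052,0,0,0,0],[0,0.03,0.052,0,0,0,0],[0,0.03,0.052,0,0,0,0],[0,0.03,0.052,0,0,0,0],[0,0.03,0.052,0,0,0,0],[0,0.03,0.052,0,0,0,0]]'; python3 log.py
python3 -m handwheel '[[0.001,0.03,0.052,0,0,0,0],[0.001,0.03,0.052,0,0,0,0],[0.001,0.03,0.052,0,0,0,0],[0.001,0.03,0,0,0,0,0],[0,0,0,0,0,0,0],[0,0,0,0,0,0,0]]'; python3 log.py
python3 d.py .482 .433 .22
python3 - <<'E'
from workcell import optics
from h import *
for n in("scene","side","wrist"):
    c=optics.read_camera(n);cv2.imwrite(f"pics/{n}1.png",c["image"][:,:,::-1]);np.savez(n+"1.npz",**c)
a=[cv2.imread(f"pics/{n}1.png") for n in("scene","side")]
cv2.imwrite("pics/ab1.png",np.hstack([cv2.resize(a[0][150:450,130:430],(400,400)),cv2.resize(a[1][60:300,100:340],(400,400))]))
E
```

```text
time: 4.38
tool_pos: [0.3683, 0.3229, 0.3469]
tcp_rot: [-1.47, 0.661, -0.66]
wrist_force: [0.4, 0.4, 1.7]
width: -0.002
t 4.38 q [ 6.690e-01 -1.420e-01  1.824e+00 -1.000e-03  1.462e+00 -5.600e-02] tcp [0.3683 0.3229 0.3469] F [0.4 0.4 1.7] w -0.0
time: 5.12
tool_pos: [0.4852, 0.4232, 0.2297]
tcp_rot: [-1.469, 0.659, -0.659]
wrist_force: [-0.7, -1.0, 0.2]
width: 0.003
t 5.12 q [ 0.679  0.207  1.677 -0.     1.258 -0.049] tcp [0.4852 0.4232 0.2297] F [-0.7 -1.   0.2] w 0.0
tool delta [-0.0094  0.0097  0.0041]
[[0.665, -0.0, 0.747], [-0.747, -0.0, 0.665], [0.0, -1.0, -0.0]]
```

View pics/ab1.png

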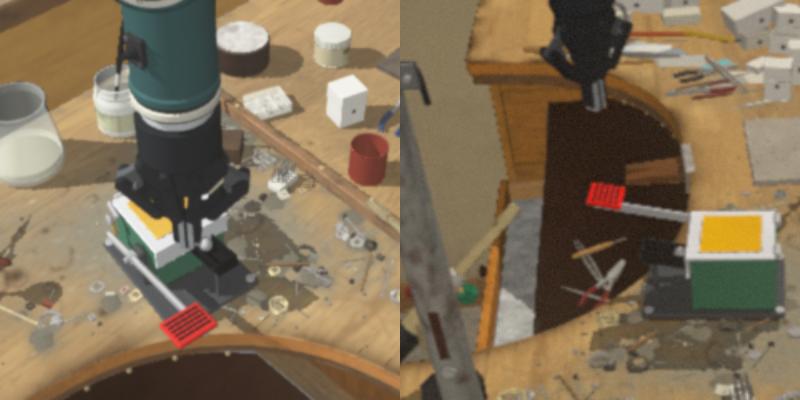

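View pics/wrist1.png

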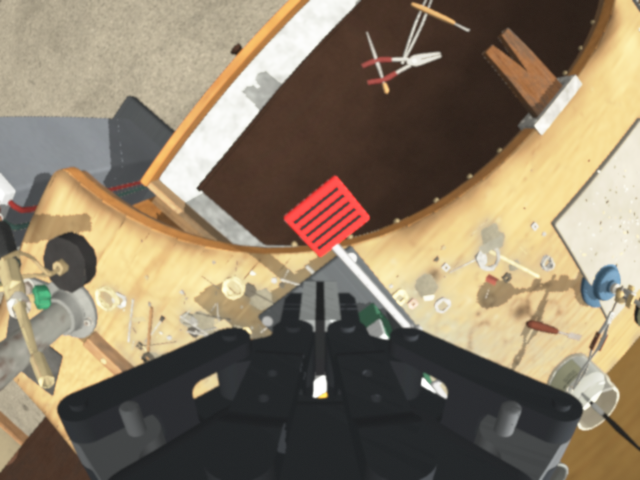

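The gripper, shut and vertical, is above the paddle. In the wrist view the paddle is at about (327,215) with the fingertips at (320,285). I'll cross-check the paddle position with the wrist camera.

```bash
python3 - <<'E'
from h import *
import json
from scipy.spatial.transform import Rotation as R
c=dict(np.load("wrist1.npz"));s=json.load(open("log.json"))[-1]
red=box(hsv(c,(0,150,120),(8,255,255))|hsv(c,(172,150,120),(180,255,255)),270,385,160,270)
k=max(cv2.findContours(red.astype(np.uint8),0,2)[0],key=cv2.contourArea);m=cv2.moments(k)
u=np.array([m["m10"]/m["m00"],m["m01"]/m["m00"]]);K=c["mtx"]
d=u-K[:2,2];r=np.hypot(*d);th=r/K[0,0];ray=np.r_[d/r*np.sin(th),np.cos(th)]
M=R.from_rotvec(s["tcp_rot"]).as_matrix();H=c["hand_eye"]
o=M@H[:3,3]+s["tool_pos"];v=M@H[:3,:3]@ray
print(u,(o+v*(.105-o[2])/v[2]).round(4))
E
python3 d.py .482 .433 .115
```

```text
[326.79694255 216.0617284 ] [0.4817 0.4342 0.105 ]
tool delta [-0.0084  0.117   0.0032]
[[0.666, 0.003, 0.746], [-0.746, 0.002, 0.666], [0.0, -1.0, 0.004]]
```

```bash

python3 -m handwheel '[[-0.009,0.04,0.004,0,0,0,0],[0,0.04,0,0,0,0,0],[0,0.03,0,0,0,0,0],[0,0,0,0,0,0,0],[0,0,0,0,0,0,0]]'; python3 log.py
python3 d.py .482 .434 .105
python3 - <<'E'
from workcell import optics
from h import *
for n in("scene","side"):
    c=optics.read_camera(n);cv2.imwrite(f"pics/{n}2.png",c["image"][:,:,::-1]);np.savez(n+"2.npz",**c)
a=[cv2.imread(f"pics/{n}2.png") for n in("scene","side")]
cv2.imwrite("pics/ab2.png",np.hstack([cv2.resize(a[0][250:450,170:370],(400,400)),cv2.resize(a[1][100:260,150:310],(400,400))]))
E
```

```text
time: 5.9
tool_pos: [0.4819, 0.4346, 0.1221]
tcp_rot: [-1.466, 0.655, -0.658]
wrist_force: [0.8, -0.5, 0.5]
width: -0.001
t 5.9 q [ 0.695  0.298  1.771  0.     1.07  -0.035] tcp [0.4819 0.4346 0.1221] F [ 0.8 -0.5  0.5] w -0.0
tool delta [ 0.0005  0.0171 -0.0003]
[[0.667, 0.003, 0.745], [-0.745, 0.002, 0.667], [0.0, -1.0, 0.004]]
```

View pics/ab2.png

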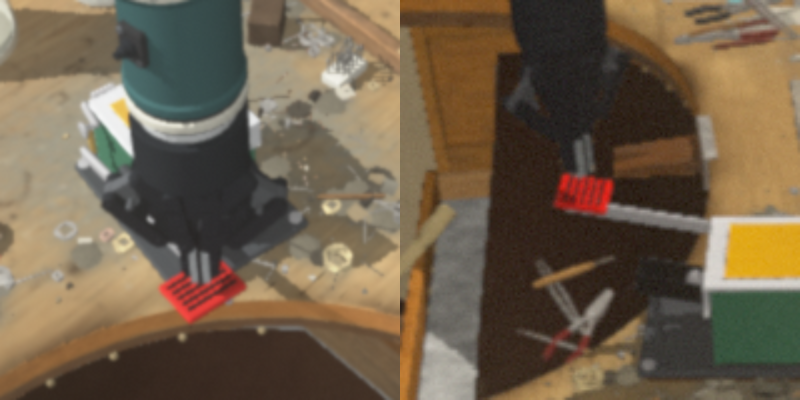

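```bash

python3 -m handwheel '[[0,0.005,0,0,0,0,0],[0,0.005,0,0,0,0,0],[0,0.005,0,0,0,0,0],[0,0.005,0,0,0,0,0],[0,0.005,0,0,0,0,0],[0,0,0,0,0,0,0]]'; python3 log.py
python3 -m handwheel '[[0,0.004,0,0,0,0,0],[0,0.004,0,0,0,0,0],[0,0.004,0,0,0,0,0],[0,0.004,0,0,0,0,0],[0,0.004,0,0,0,0,0],[0,0,0,0,0,0,0]]'; python3 log.py
```

```text
time: 6.75
tool_pos: [0.4806, 0.4338, 0.0941]
tcp_rot: [-1.469, 0.657, -0.656]
wrist_force: [-2.5, 0.9, 4.1]
width: 0.003
t 6.75 q [ 0.696  0.326  1.791  0.     1.025 -0.035] tcp [0.4806 0.4338 0.0941] F [-2.5  0.9  4.1] w 0.0
time: 7.5
tool_pos: [0.4806, 0.4336, 0.074]
tcp_rot: [-1.469, 0.657, -0.657]
wrist_force: [-3.1, 1.1, 5.2]
width: 0.006
t 7.5 q [ 0.695  0.347  1.804  0.     0.991 -0.035] tcp [0.4806 0.4336 0.074 ] F [-3.1  1.1  5.2] w 0.01
```

```bash

python3 -m handwheel '[[0,0.003,0,0,0,0,0],[0,0.003,0,0,0,0,0],[0,0.003,0,0,0,0,0],[0,0.003,0,0,0,0,0],[0,0.003,0,0,0,0,0],[0,0.001,0,0,0,0,0],[0,0,0,0,0,0,0]]'; python3 log.py
python3 - <<'E'
from workcell import optics
from h import *
for n in("scene","side"):
    c=optics.read_camera(n);cv2.imwrite(f"pics/{n}3.png",c["image"][:,:,::-1]);np.savez(n+"3.npz",**c)
    yel=box(hsv(c,(15,150,120),(30,255,255)),*{"scene":(180,330,200,350),"side":(265,370,100,240)}[n])
    k=max(cv2.findContours(yel.astype(np.uint8),0,2)[0],key=cv2.contourArea);e=np.zeros(yel.shape,np.uint8);cv2.drawContours(e,[k],-1,1,-1);e=cv2.erode(e,np.ones((3,3)))
    P,_=pts(c,e>0);P=P-P.mean(0);nn=np.linalg.svd(P,full_matrices=False)[2][2];print(n,len(P),nn.round(3),"lid angle",np.arccos(abs(nn[2])).round(3))
a=[cv2.imread(f"pics/{n}3.png") for n in("scene","side")]
cv2.imwrite("pics/ab3.png",np.hstack([cv2.resize(a[0][200:400,170:370],(400,400)),cv2.resize(a[1][100:260,190:350],(400,400))]))
E
```

```text
time: 8.38
tool_pos: [0.481, 0.4336, 0.0585]
tcp_rot: [-1.469, 0.657, -0.657]
wrist_force: [-2.4, 0.3, 5.1]
width: 0.001
t 8.38 q [ 0.695  0.365  1.813 -0.     0.964 -0.035] tcp [0.481  0.4336 0.0585] F [-2.4  0.3  5.1] w 0.0Traceback (most recent call last):
  File "<stdin>", line 6, in <module>
ValueError: max() iterable argument is empty
```

```bash

python3 -m handwheel '[[0,0.0015,0,0,0,0,0],[0,0.0015,0,0,0,0,0],[0,0,0,0,0,0,0]]'; python3 log.py
python3 - <<'E'
from workcell import optics
from h import *
for n in("scene","side"):
    c=optics.read_camera(n);cv2.imwrite(f"pics/{n}3.png",c["image"][:,:,::-1]);np.savez(n+"3.npz",**c)
a=[cv2.imread(f"pics/{n}3.png") for n in("scene","side")]
cv2.imwrite("pics/ab3.png",np.hstack([cv2.resize(a[0][200:400,170:370],(400,400)),cv2.resize(a[1][100:260,190:350],(400,400))]))
E
```

```text
time: 8.8
tool_pos: [0.4812, 0.4336, 0.0555]
tcp_rot: [-1.469, 0.656, -0.657]
wrist_force: [-1.7, -0.4, 5.3]
width: 0.0
t 8.8 q [ 0.695  0.368  1.814 -0.     0.959 -0.035] tcp [0.4812 0.4336 0.0555] F [-1.7 -0.4  5.3] w 0.0
```

View pics/ab3.png

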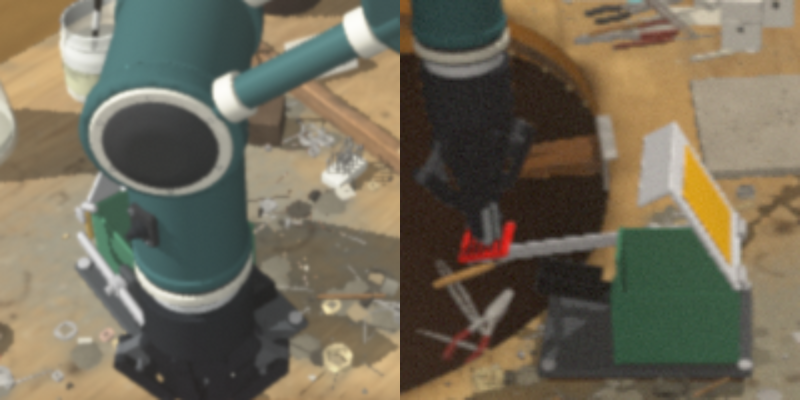

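In the side view the lid stands well open and the ball has left the chute. I'll measure the lid angle from the panel's depth.

```bash
cat > lid.py <<'E'
from h import *
import sys
def lid(c):
    m=box(hsv(c,(15,150,120),(30,255,255)),340//1-80,400,110,240)
    k=max(cv2.findContours(m.astype(np.uint8),0,2)[0],key=cv2.contourArea);e=np.zeros(m.shape,np.uint8);cv2.drawContours(e,[k],-1,1,-1);e=cv2.erode(e,np.ones((3,3)))
    P,_=pts(c,e>0);P=P-P.mean(0);n=np.linalg.svd(P,full_matrices=False)[2][2];return len(P),n.round(3),np.arccos(abs(n[2])).round(3)
if __name__=="__main__":
    print(lid(np.load("side3.npz")),lid(np.load("side0.npz")))
E
python3 lid.py
```

```text
(240, array([-0.865,  0.134, -0.484]), np.float64(1.066)) (610, array([ 0.008, -0.005, -1.   ]), np.float64(0.009))
```

```bash

python3 -m handwheel '[[0,0.001,0,0,0,0,0],[0,0.001,0,0,0,0,0],[0,0.001,0,0,0,0,0],[0,0,0,0,0,0,0]]'; python3 log.py
python3 - <<'E'
from workcell import optics
from lid import *
c=optics.read_camera("side");print(lid(c));np.savez("side4.npz",**c)
E
```

```text
time: 9.4
tool_pos: [0.4812, 0.4336, 0.0525]
tcp_rot: [-1.469, 0.656, -0.657]
wrist_force: [1.2, 0.2, 5.2]
width: -0.003
t 9.4 q [ 0.695  0.372  1.816 -0.     0.954 -0.035] tcp [0.4812 0.4336 0.0525] F [1.2 0.2 5.2] w -0.0
(199, array([ 0.894, -0.138,  0.426]), np.float64(1.13))
```

```bash

python3 -m handwheel '[[0,0.001,0,0,0,0,0],[0,0,0,0,0,0,0],[0,0,0,0,0,0,0],[0,0,0,0,0,0,0]]'; python3 log.py
python3 - <<'E'
from workcell import optics
from lid import *
c=optics.read_camera("side");print(lid(c))
w=optics.read_camera("wrist");a=cv2.resize(c["image"][100:260,190:350],(400,400));b=cv2.resize(w["image"][200:480,300:580],(400,400))
cv2.imwrite("pics/ab5.png",np.hstack([a,b])[:,:,::-1])
E
```

```text
time: 9.95
tool_pos: [0.481, 0.4337, 0.0517]
tcp_rot: [-1.469, 0.656, -0.657]
wrist_force: [3.1, -1.5, 5.3]
width: 0.001
t 9.95 q [ 0.695  0.373  1.816 -0.     0.952 -0.035] tcp [0.481  0.4337 0.0517] F [ 3.1 -1.5  5.3] w 0.0
(183, array([ 0.903, -0.138,  0.406]), np.float64(1.153))
```

View pics/ab5.png

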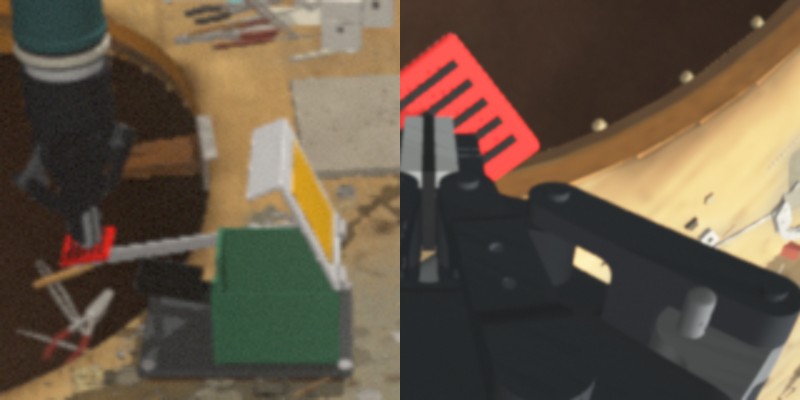

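The lid is at 1.15 rad with 5 N on the paddle, and the chute is empty. Now I'll ease the lever up at about 20 mm/s.

```bash

python3 -m handwheel '[[0,-0.001,0,0,0,0,0],[0,-0.002,0,0,0,0,0],[0,-0.0025,0,0,0,0,0],[0,-0.0025,0,0,0,0,0],[0,-0.0025,0,0,0,0,0],[0,-0.0025,0,0,0,0,0],[0,-0.0025,0,0,0,0,0],[0,-0.0025,0,0,0,0,0]]'; python3 log.py
python3 -m handwheel '[[0,-0.0025,0,0,0,0,0],[0,-0.0025,0,0,0,0,0],[0,-0.0025,0,0,0,0,0],[0,-0.0025,0,0,0,0,0],[0,-0.0025,0,0,0,0,0],[0,-0.0025,0,0,0,0,0],[0,-0.0025,0,0,0,0,0],[0,-0.0025,0,0,0,0,0]]'; python3 log.py
python3 - <<'E'
from workcell import optics
from lid import *
c=optics.read_camera("side");print(lid(c))
E
```

```text
time: 11.05
tool_pos: [0.4803, 0.4337, 0.0695]
tcp_rot: [-1.469, 0.657, -0.656]
wrist_force: [-0.7, 1.2, 4.1]
width: 0.001
t 11.05 q [ 6.960e-01  3.520e-01  1.807e+00  1.000e-03  9.840e-01 -3.500e-02] tcp [0.4803 0.4337 0.0695] F [-0.7  1.2  4.1] w 0.0
time: 12.05
tool_pos: [0.4817, 0.4335, 0.0899]
tcp_rot: [-1.469, 0.655, -0.658]
wrist_force: [2.2, -0.9, 3.7]
width: -0.002
t 12.05 q [ 6.950e-01  3.300e-01  1.794e+00 -1.000e-03  1.017e+00 -3.500e-02] tcp [0.4817 0.4335 0.0899] F [ 2.2 -0.9  3.7] w -0.0
(570, array([ 0.318, -0.045,  0.947]), np.float64(0.326))
```

```bash

python3 -m handwheel '[[0,-0.002,0,0,0,0,0],[0,-0.002,0,0,0,0,0],[0,-0.002,0,0,0,0,0],[0,-0.002,0,0,0,0,0],[0,-0.002,0,0,0,0,0],[0,-0.0015,0,0,0,0,0],[0,-0.0015,0,0,0,0,0],[0,-0.0015,0,0,0,0,0]]'; python3 log.py
python3 -m handwheel '[[0,-0.0015,0,0,0,0,0],[0,-0.0015,0,0,0,0,0],[0,-0.0015,0,0,0,0,0],[0,-0.0015,0,0,0,0,0],[0,-0.002,0,0,0,0,0],[0,-0.002,0,0,0,0,0],[0,-0.002,0,0,0,0,0],[0,0,0,0,0,0,0]]'; python3 log.py
python3 - <<'E'
from workcell import optics
from lid import *
c=optics.read_camera("side");print(lid(c))
cv2.imwrite("pics/s6.png",cv2.resize(c["image"][100:260,190:350],(500,500))[:,:,::-1])
E
```

```text
time: 13.1
tool_pos: [0.4807, 0.4335, 0.104]
tcp_rot: [-1.469, 0.657, -0.657]
wrist_force: [2.7, -0.3, 3.4]
width: 0.0
t 13.1 q [ 0.695  0.315  1.784  0.     1.042 -0.035] tcp [0.4807 0.4335 0.104 ] F [ 2.7 -0.3  3.4] w 0.0
time: 14.1
tool_pos: [0.481, 0.4337, 0.1163]
tcp_rot: [-1.469, 0.657, -0.657]
wrist_force: [-0.4, 0.6, 0.1]
width: -0.002
t 14.1 q [ 0.695  0.303  1.775 -0.     1.063 -0.035] tcp [0.481  0.4337 0.1163] F [-0.4  0.6  0.1] w -0.0
(611, array([ 0.011, -0.004, -1.   ]), np.float64(0.012))
```

View pics/s6.png

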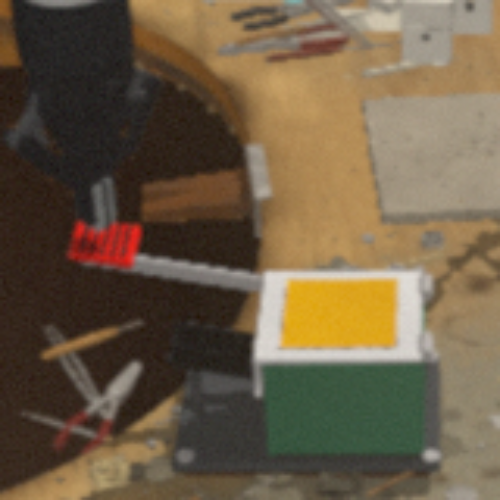

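The lid is shut (0.01 rad), the chute is empty, and there is no force on the tool. Next I'll withdraw upward and check both views.

```bash

python3 -m handwheel '[[0,-0.02,0,0,0,0,0],[0,-0.04,0,0,0,0,0],[0,-0.05,0,0,0,0,0],[0,-0.03,0,0,0,0,0],[0,0,0,0,0,0,0],[0,0,0,0,0,0,0],[0,0,0,0,0,0,0],[0,0,0,0,0,0,0]]'; python3 log.py
python3 - <<'E'
from workcell import optics
from lid import *
a={n:optics.read_camera(n) for n in("scene","side")}
print(lid(a["side"]))
cv2.imwrite("pics/f.png",cv2.resize(np.hstack([a["scene"]["image"],a["side"]["image"]]),(800,300))[:,:,::-1])
c=a["side"];red=box(hsv(c,(0,150,120),(8,255,255))|hsv(c,(172,150,120),(180,255,255)),205,238,165,190);print(np.median(pts(c,red)[0],0).round(4))
b=np.load("side0.npz")["image"].astype(int)
d=(abs(c["image"].astype(int)-b).max(2)>60); d[:,:260]=0
print("changed px right of col 260:",d.sum(), np.argwhere(cv2.erode(d.astype(np.uint8),np.ones((3,3))))[:5].tolist())
E
```

```text
time: 15.15
tool_pos: [0.4802, 0.4331, 0.2542]
tcp_rot: [-1.472, 0.658, -0.656]
wrist_force: [0.3, 0.1, 0.6]
width: -0.003
t 15.15 q [ 0.695  0.2    1.64  -0.     1.305 -0.035] tcp [0.4802 0.4331 0.2542] F [0.3 0.1 0.6] w -0.0
(611, array([ 0.011, -0.008, -1.   ]), np.float64(0.014))
[0.4821 0.4302 0.1045]
changed px right of col 260: 24 [[209, 267], [209, 268], [210, 267], [210, 268], [211, 267]]
```

View pics/f.png

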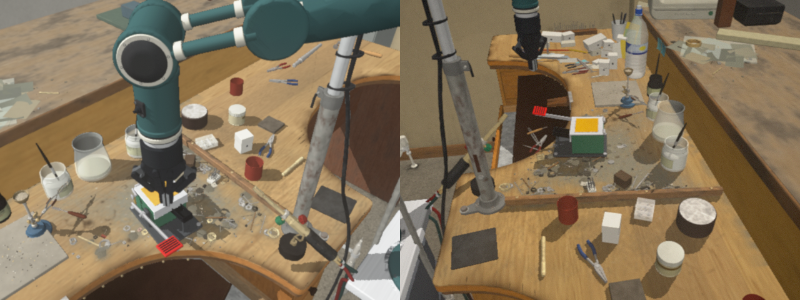

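The lid is shut and the lever is up. The only pixels that changed right of column 260 in the side view are where the ball waited, and the hand is clear.

```bash
python3 -c "
from workcell import workorder
print(workorder.finish_job())"
```

```text
the job is handed in; nothing more can be done
None
```

I pressed the paddle down with shut fingertips until the lid was open. Then I eased the lever back up with the fingers still on it until the lid shut, took the hand away and handed the job in at about 15 s.

- **Route:** the lamp post stood between the start position and the hopper, so I folded the arm in and swung it past inside the post.
- **Opening:** the lid measured 1.15 rad open in the side camera's depth image. The wrist force read about 5 N vertically on the paddle, so I stopped short of the hard stop.
- **Closing:** the fingertips rose at about 12–20 mm/s, which is about 0.4 rad/s at the lid.
- **Last checks:** the lid was at about 0.01 rad, and the paddle was back at its starting height (104.5 mm, against 105 mm at first). The tool was clear with no force on it. The side view matched the first picture except where the ball had waited, so the bystanders visible there had not moved.
- **Not confirmed:** I never saw the ball inside the bin. I took it to be there because it left the chute and does not show anywhere else. I did not measure lid speed directly; the figure comes from the commanded motion.

No check failed or disagreed. The two fixed cameras differed by about 5 mm on the paddle's y position, and the wrist camera's reading fell between them, so I aimed there.

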